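# Show the apprentice the next joint: tenon, mortise, mallet

### The job

Show the apprentice what the next joint needs by pointing, with the closed fingertips held two or three centimetres above the middle of each thing for two seconds: first the flat tenon standing among the joint pieces, then the foot block's slot mortise that it fits, then the head of the wooden mallet that drives it home. Only point: touch, move or lift nothing, and do not bring the fingertips down over the other joint pieces, the other foot blocks or the hammer. Finish with the fingers raised at least 20 cm above the bench.

Things in the scene. Friction and masses are not known exactly. Their poses are not given: they have to be found in the camera images.
- tenon: loose flat tenon: flat piece of pale wood, 18 (its x) by 60 (its y) mm, 70 mm tall, standing on end on the bench; easily tipped; origin at the centre of its underside, z up
- tenon_top (a point): centre of the top end of the flat tenon, 70 mm above the bench
- foot_slot_hole0 (a point): centre of the mouth of the slot mortise (20 by 62 mm, 40 mm deep) in the top of its foot block, 80 mm above the bench
- foot_slot: foot block with the slot: wooden block 80 x 80 mm, 80 mm tall, fixed to the bench, a long narrow slot in its top; origin at the centre of its underside
- mallet_head (a point): centre of the upper face of the mallet's head, 65 mm above the bench
- mallet: joiner's mallet lying on the bench: a big wooden head 80 x 120 mm, 65 mm thick, and a wooden handle reaching 270 mm from the head's centre along its -x, towards the robot's right; origin under the head's centre, on the bench
- dowel: bystander: round dowel 30 mm across, 70 mm tall, same wood, standing on end; origin at the centre of its underside
- dowel_top (a point): centre of the top end of the round dowel, 70 mm above the bench
- peg: bystander: square peg 30 x 30 mm, 70 mm tall, same wood, standing on end; origin at the centre of its underside
- peg_top (a point): centre of the top end of the square peg, 70 mm above the bench
- foot_round: bystander: foot block like the other, 80 x 80 x 80 mm, fixed, with a round 32 mm hole in its top; origin at the centre of its underside
- foot_round_hole0 (a point): centre of the mouth of the round hole, 80 mm above the bench
- foot_square: bystander: foot block like the other, 80 x 80 x 80 mm, fixed, with a square 32 mm hole in its top; origin at the centre of its underside
- foot_square_hole0 (a point): centre of the mouth of the square hole, 80 mm above the bench
- hammer: bystander: steel claw hammer lying flat, head 24 x 120 mm and 28 mm thick, wooden handle reaching 265 mm along its -x; origin under the head's centre
- hammer_head (a point): centre of the upper face of the hammer's head, 26 mm above the bench
- jar: bystander: glass jar 50 mm across, 70 mm tall; origin at the centre of its underside
- pencil: bystander: flat carpenter's pencil, 170 x 12 mm and 8 mm thick, lying between the standing pieces and the foot blocks; origin at the centre of its underside
- glue: bystander: white glue bottle 60 mm across, 140 mm tall (the tallest loose thing), left of the work; origin at the centre of its underside
- tin: bystander: tin 80 mm across, 90 mm tall, beyond the foot blocks; origin at the centre of its underside
- offcut: bystander: wood offcut 110 x 45 x 22 mm lying near the robot; origin at the centre of its underside

How it is judged:
By the outcome, as a careful person would: the job done as asked, in the order asked, and still so for the second after the job is handed in, with the robot touching nothing.
It also fails if it takes over 61 s, if anything falls off the work surface, if the arm or the gripper's body presses on something with over 40 N, if the wrist force passes 120 N, or if a joint passes its speed limit or range.

### The arm

A 6-joint arm with a two-finger parallel gripper is mounted at the origin on the work surface. World frame = base frame: x ahead of the robot, y to its left, z up, the work surface at z = 0. Lengths are in mm, angles in rad, forces in N, time in s.
With the tool pointing down it reaches from about 275 to 750 mm from the base axis. Payload 10.2 kg.
Tool frame: the origin (TCP) lies on the centre line of the jaws, within the pads' length; the fingertips stand 25 mm ahead of it and the grasp point (between the pads) lies 6 mm ahead of it; z points along the fingers, y is the line along which they close (so a half turn about z gives the same grasp; the last joint's range is limited). The gripper opens to 85 mm and grips with 20 to 120 N. Pads are 22 mm wide; open, the fingers measure 114 mm over their backs; the gripper's body (76 mm by 85 mm) begins 54 mm behind the grasp point. The pads swing forward as they close: fully open they stand 13 mm farther back than shut.
Start: joints at [1.006, 0.313, 1.498, -0, 1.331, -0.223], TCP at [175.984, 494.632, 256.294] pointing down, gripper open.
Joint ranges: [-2.94, 2.94], [-0.97, 2.17], [0.19, 2.56], [-1.23, 4.37], [0.02, 3.11], [-2.88, 2.88]. Speed limits (rad/s): [2.39, 2.39, 3.01, 3.14, 3.14, 3.14].

### API

Orientations are given as a unit quaternion [w, x, y, z].
In Python, from station import * gives the robot as it stands.
- The arm moves only by the shell command python3 -m creep 'ROWS' [FORCE]. ROWS is JSON, a list that holds one entry, the list of rows, each a list of 7 numbers: the turn, a rotation vector about the tool's x, y, z in degrees, then the shift along the tool's x, y, z in mm, then the opening, from 0 (shut) to 1 (fully open). A call has 1 to 12 rows; each row shifts and turns the commanded pose from where the row before left it, along the tool's axes as they then stand; what a row does not reach is not made up. A row lasts 1/8 s, in which the tool goes at most 62.5 mm and 10.7 degrees, less where a joint would pass 70% of its speed; a pose out of reach is approached as far as the arm can. A call with a gripper value outside its range is refused whole. The fingers move at their own pace and stop on an object; FORCE is the grip in N (left out, the last holds). Time passes only in rows, so rows that do not move let the fingers close. It gives the time, the measured TCP pose, the force, the opening and the grip force at its end, in the units of the state.
- state(): the state, without advancing time (a new reading comes with each control period).
- read_camera(name): name is "scene" or "side" or "wrist"; returns a dict with "frame" (400x640x3 uint8, red, green, blue), "depth" (400x640 float32, mm along the optical axis (not along the pixel's ray), 0 where there is no reading), "vertical_fov" (degrees; the focal length in pixels is half the picture's height over the tangent of half this angle, whatever the lens; pixels are square), "cx", "cy" (the principal point, pixels), "extrinsics" (4x4, takes a point from camera to world coordinates). Camera axes: x right, y down, z forward; pixel columns grow to the right and rows downward; lengths in mm; the calibration is good to about 2 mm. A picture is of the moment at which its call begins.
- job_done(): hands the job in; it is judged then, once.
The state is a dict: "time": time; "q": joint angles; "joint_vel": joint speeds; "joint_efforts": joint torques, N m; "tool_pos": TCP position; "ee_rot": TCP orientation; "wrist_force": force on the tool from outside, world axes, zero at the start; "ft_torque": the same for the moment, N m; "finger_gap": finger opening in mm; "grip_force": force on a finger pad.
Only numpy, scipy, OpenCV 4.12 (cv2) and the standard library are available. Lean on these libraries where they do the work, as an engineer would, in place of code of your own. Each camera call takes 0.05 s, during which the arm holds its last target. There are 200 camera calls.

## Working session

There is one attempt and no reset: what is moved stays moved. The work goes in short steps, Python scripts to look and compute and a shell command to move; the robot and the scene stay as the last step left them, time stands still between calls to the robot, and variables do not carry over. Pictures are saved under pics/ and viewed, at most 10 in all, crops included, and the job is handed in when it is done.

```bash
mkdir -p pics; python3 - <<'E'
from station import *
import cv2,numpy as np,pickle
d={}
for n in("scene","side"):
    c=read_camera(n);d[n]=c;cv2.imwrite(f"pics/{n}.png",c["frame"][:,:,::-1]);print(n,c["vertical_fov"],c["cx"],c["cy"],np.round(c["extrinsics"],2).tolist())
pickle.dump(d,open("d.pkl","wb"))
s=state();print(s["time"],s["tool_pos"],s["ee_rot"],s["finger_gap"])
E
```

```text
scene 50.02910931183147 322.85138937186866 198.38098543397098 [[-0.71, 0.45, -0.55, 1127.99], [0.7, 0.45, -0.55, 750.73], [0.0, -0.77, -0.63, 808.74], [0.0, 0.0, 0.0, 1.0]]
side 53.26659931241131 318.7268618550565 204.5601562436932 [[0.85, -0.39, 0.36, 194.44], [-0.53, -0.64, 0.55, -399.85], [0.02, -0.66, -0.75, 802.7], [0.0, 0.0, 0.0, 1.0]]
0.1 [175.87982337 494.44548723 255.79902248] [-2.40814670e-04  1.70090530e-01  9.85428269e-01 -5.29183965e-04] 85.61913472335277
```

View pics/scene.png

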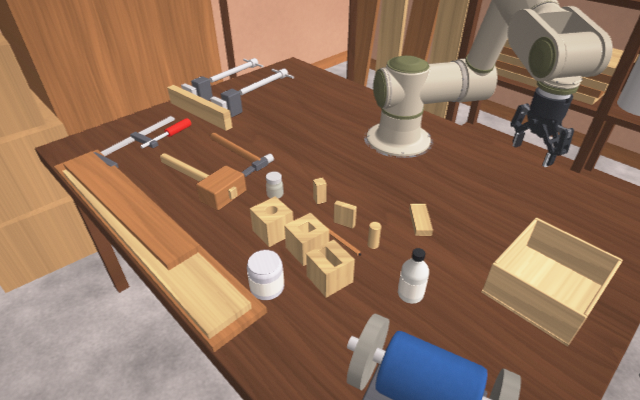

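View pics/side.png

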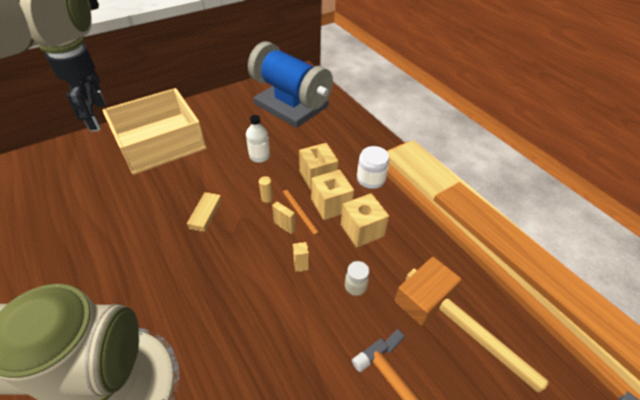

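The scene view shows the tenon near (345,213), between the peg (320,190) and the dowel (374,235). The foot blocks are at (272,220), (307,238) and (331,267), and the slot appears to be in the last one. The mallet head is near (222,185). I'll zoom in to confirm the holes and measure the tops using depth.

```bash
cat >h.py <<'E'
import numpy as np,cv2,pickle
def world(c):
    f=200/np.tan(np.radians(c["vertical_fov"])/2);v,u=np.mgrid[:400,:640];z=c["depth"]
    P=np.stack([(u-c["cx"])/f*z,(v-c["cy"])/f*z,z],-1)
    return P@c["extrinsics"][:3,:3].T+c["extrinsics"][:3,3]
E
python3 - <<'E'
from h import *
d=pickle.load(open("d.pkl","rb"))
A=d["scene"]["frame"][160:300,190:390];B=d["side"]["frame"][130:340,250:470]
cv2.imwrite("pics/z.png",np.hstack([cv2.resize(A,(400,280)),cv2.resize(B,(400,280))])[:,:,::-1])
cv2.imwrite("pics/z.png",np.hstack([cv2.resize(A,(400,400)),cv2.resize(B,(400,400))])[:,:,::-1])
for n in d:
  W=world(d[n]);
  for lo,hi in((61,75),(75,86)):
    m=((W[...,2]>lo)&(W[...,2]<hi)&(d[n]["depth"]>0)&(W[...,0]>250)&(W[...,0]<800)&(abs(W[...,1])<400)).astype(np.uint8)
    k,L,S,C=cv2.connectedComponentsWithStats(m,connectivity=4)
    for i in range(1,k):
      if S[i,4]>20:
        p=W[L==i];r=cv2.minAreaRect(p[:,:2].astype(np.float32));print(n,lo,C[i].round(),S[i,4],"rect",np.round(r[0]),np.round(r[1]),round(r[2]),"mean",p.mean(0).round())
E
```

```text
scene 61 [219. 179.] 684 rect [ 638. -167.] [122.  82.] 10 mean [ 640. -164.   65.]
scene 61 [273. 177.] 143 rect [524. -63.] [44. 43.] 28 mean [525. -60.  69.]
scene 61 [319. 182.] 92 rect [446.  50.] [32. 30.] 63 mean [448.  51.  69.]
scene 61 [345. 206.] 135 rect [468. 171.] [24. 58.] 18 mean [471. 174.  68.]
scene 61 [270. 210.] 48 rect [623.  48.] [11. 29.] 51 mean [622.  47.  68.]
scene 61 [271. 221.] 171 rect [652.  77.] [ 57. 111.] 40 mean [648.  82.  68.]
scene 61 [374. 227.] 101 rect [476. 279.] [31. 28.] 68 mean [478. 282.  68.]
scene 61 [306. 226.] 54 rect [600. 161.] [18. 35.] 41 mean [600. 160.  68.]
scene 61 [306. 239.] 179 rect [634. 188.] [ 58. 112.] 36 mean [630. 193.  68.]
scene 61 [330. 255.] 81 rect [632. 276.] [59. 14.] 82 mean [627. 271.  68.]
scene 61 [329. 269.] 195 rect [660. 297.] [ 56. 111.] 36 mean [658. 300.  68.]
scene 61 [268. 279.] 123 rect [772. 222.] [21. 66.] 68 mean [775. 224.  68.]
scene 75 [270. 211.] 601 rect [630.  57.] [86. 82.] 85 mean [632.  60.  79.]
scene 75 [306. 228.] 678 rect [610. 172.] [82. 83.] 82 mean [612. 173.  79.]
scene 75 [329
[... 662 characters left out ...]
169.  68.]
side 61 [366. 208.] 53 rect [639.  67.] [12. 30.] 40 mean [639.  67.  68.]
side 61 [365. 223.] 160 rect [611.  31.] [49. 99.] 47 mean [611.  31.  68.]
side 61 [300. 249.] 178 rect [443.  49.] [34. 30.] 66 mean [442.  47.  69.]
side 61 [430. 284.] 1844 rect [ 634. -168.] [120.  80.] 9 mean [ 631. -170.   65.]
side 61 [358. 271.] 332 rect [520. -64.] [44. 44.] 17 mean [518. -66.  70.]
side 75 [318. 156.] 535 rect [635. 280.] [85. 82.] 80 mean [634. 278.  80.]
side 75 [373. 164.] 137 rect [748. 180.] [45. 78.] 50 mean [741. 174.  80.]
side 75 [332. 185.] 676 rect [608. 172.] [84. 82.] 82 mean [607. 169.  80.]
side 75 [365. 211.] 813 rect [629.  58.] [82. 83.] 85 mean [627.  56.  80.]
```

View pics/z.png

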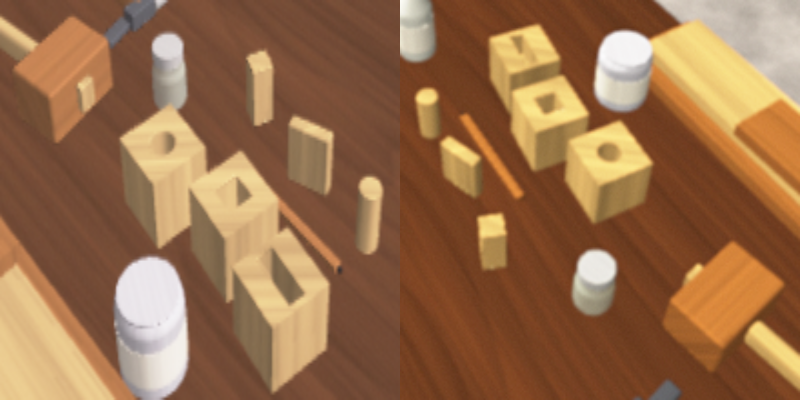

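The crops confirm it. The slot is in the leftmost block, and the tenon is the flat piece in the middle.

Targets:

| Thing | Position (mm) |
|---|---|
| Tenon top | (467,170,70) |
| Slot mouth | (636,280,80) |
| Mallet head top | (636,-168,65) |

I'll start with a high traverse to above the tenon, closing the fingers on the way.

```bash
cat >to.py <<'E'
import sys,numpy as np
from station import *
from scipy.spatial.transform import Rotation as R
s=state();q=np.array(s["ee_rot"]);d=np.array(eval(sys.argv[1]))-s["tool_pos"]
print("t",round(s["time"],2),"tcp",np.round(s["tool_pos"],1),"gap",round(s["finger_gap"],1),"tool delta",np.round(R.from_quat(q[[1,2,3,0]]).as_matrix().T@d,1),"F",np.round(s["wrist_force"],1))
E
python3 -m creep '[[[0,0,0,-38,-21,0,0],[0,0,0,-38,-21,0,0],[0,0,0,-38,-21,0,0],[0,0,0,-38,-21,0,0],[0,0,0,-38,-21,0,0],[0,0,0,-38,-21,0,0],[0,0,0,-38,-21,0,0],[0,0,0,-38,-21,0,0],[0,0,0,-38,-21,0,0],[0,0,0,-38,-20,0,0],[0,0,0,0,0,0,0],[0,0,0,0,0,0,0]]]'; python3 to.py '[467,170,120]'
```

```text
time: 1.6
tool_pos: [463.5, 170.6, 256.0]
ee_rot: [-0.0, 0.17, 0.985, -0.0]
wrist_force: [-0.3, 0.6, -0.1]
finger_gap: -0.1
grip_force: 0.0
t 1.6 tcp [463.5 170.6 256. ] gap -0.1 tool delta [ -3.6   0.6 136. ] F [-0.3  0.6 -0.1]
```

```bash
python3 -m creep '[[[0,0,0,-3.5,0.5,20,0],[0,0,0,0,0,25,0],[0,0,0,0,0,25,0],[0,0,0,0,0,25,0],[0,0,0,0,0,20,0],[0,0,0,0,0,15,0],[0,0,0,0,0,6,0],[0,0,0,0,0,0,0],[0,0,0,0,0,0,0],[0,0,0,0,0,0,0],[0,0,0,0,0,0,0],[0,0,0,0,0,0,0]]]'; python3 - <<'E'
from station import *
import cv2,numpy as np
a=[read_camera(n)["frame"][130:290,220:460,::-1] for n in("scene","side")]
cv2.imwrite("pics/p1.png",cv2.resize(np.hstack(a),(800,267)))
E
python3 to.py '[467,170,120]'
```

```text
time: 3.1
tool_pos: [467.5, 169.6, 120.4]
ee_rot: [0.0, 0.17, 0.985, 0.0]
wrist_force: [0.1, 0.1, -0.6]
finger_gap: 0.2
grip_force: 0.0
t 3.2 tcp [467.4 169.6 120.3] gap 0.1 tool delta [0.5 0.2 0.3] F [-0.3 -0.2  0.1]
```

View pics/p1.png

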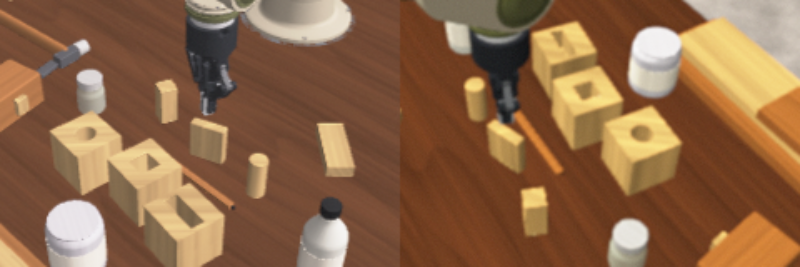

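The picture shows the closed tips (crop left ≈(208,110), right ≈(510,120)) just above the middle of the tenon's top. I'll hold here, then rise.

```bash
python3 -m creep '[[[0,0,0,0,0,0,0],[0,0,0,0,0,0,0],[0,0,0,0,0,0,0],[0,0,0,0,0,0,0],[0,0,0,0,0,0,0],[0,0,0,0,0,0,0],[0,0,0,0,0,0,0],[0,0,0,0,0,0,0],[0,0,0,0,0,0,0],[0,0,0,0,0,0,0],[0,0,0,0,0,0,0],[0,0,0,0,0,0,0]]]' >/dev/null
python3 -m creep '[[[0,0,0,0,0,0,0],[0,0,0,0,0,0,0],[0,0,0,0,0,0,0],[0,0,0,0,0,0,0],[0,0,0,0,0,0,0],[0,0,0,0,0,0,0],[0,0,0,0,0,-15,0],[0,0,0,0,0,-25,0],[0,0,0,0,0,-25,0],[0,0,0,0,0,-25,0],[0,0,0,0,0,-25,0],[0,0,0,0,0,-15,0]]]' >/dev/null
python3 -m creep '[[[0,0,0,-12,16,0,0],[0,0,0,-20,27,0,0],[0,0,0,-20,27,0,0],[0,0,0,-20,27,0,0],[0,0,0,-20,27,0,0],[0,0,0,-20,22,0,0],[0,0,0,-10,14,0,0],[0,0,0,0,0,0,0],[0,0,0,0,0,0,0]]]' >/dev/null; python3 to.py '[636,280,130]'
```

```text
t 7.33 tcp [635.5 279.2 250.4] gap -0.1 tool delta [ -0.2   0.9 120.4] F [ 0.6 -0.2  0.9]
```

```bash
python3 -m creep '[[[0,0,0,0,1,20,0],[0,0,0,0,0,25,0],[0,0,0,0,0,25,0],[0,0,0,0,0,25,0],[0,0,0,0,0,17,0],[0,0,0,0,0,8,0],[0,0,0,0,0,0,0],[0,0,0,0,0,0,0],[0,0,0,0,0,0,0],[0,0,0,0,0,0,0],[0,0,0,0,0,0,0],[0,0,0,0,0,0,0]]]' >/dev/null; python3 - <<'E'
from station import *
import cv2,numpy as np
a=[read_camera(n)["frame"][130:290,220:460,::-1] for n in("scene","side")]
cv2.imwrite("pics/p2.png",cv2.resize(np.hstack(a),(800,267)))
E
python3 to.py '[636,280,130]'
```

```text
t 8.93 tcp [636.3 280.5 130.3] gap -0.1 tool delta [ 0.1 -0.5  0.3] F [ 0.5  0.6 -0.1]
```

View pics/p2.png

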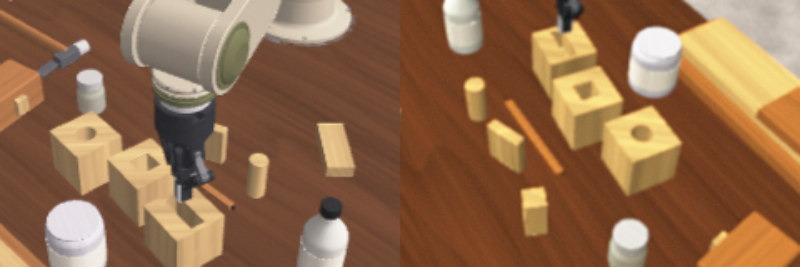

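The tips (left ≈(183,195), right ≈(565,28)) are above the middle of the slot. I'll hold, rise, and cross to the mallet.

```bash
python3 -m creep '[[[0,0,0,0,0,0,0],[0,0,0,0,0,0,0],[0,0,0,0,0,0,0],[0,0,0,0,0,0,0],[0,0,0,0,0,0,0],[0,0,0,0,0,0,0],[0,0,0,0,0,0,0],[0,0,0,0,0,0,0],[0,0,0,0,0,0,0],[0,0,0,0,0,0,0],[0,0,0,0,0,0,0],[0,0,0,0,0,0,0]]]' >/dev/null
python3 -m creep '[[[0,0,0,0,0,0,0],[0,0,0,0,0,0,0],[0,0,0,0,0,0,0],[0,0,0,0,0,0,0],[0,0,0,0,0,0,0],[0,0,0,0,0,0,0],[0,0,0,0,0,-15,0],[0,0,0,0,0,-25,0],[0,0,0,0,0,-25,0],[0,0,0,0,0,-25,0],[0,0,0,0,0,-20,0],[0,0,0,0,0,-10,0]]]' >/dev/null
python3 -m creep '[[[0,0,0,-8,-22,0,0],[0,0,0,-15,-42,0,0],[0,0,0,-15,-42,0,0],[0,0,0,-15,-42,0,0],[0,0,0,-15,-42,0,0],[0,0,0,-15,-42,0,0],[0,0,0,-15,-42,0,0],[0,0,0,-15,-42,0,0],[0,0,0,-15,-42,0,0],[0,0,0,-15,-42,0,0],[0,0,0,-7,-22,0,0],[0,0,0,0,0,0,0]]]' >/dev/null; python3 to.py '[636,-168,115]'
```

```text
t 13.43 tcp [ 636.  -168.1  250.1] gap 0.4 tool delta [0.000e+00 1.000e-01 1.351e+02] F [-0.2  0.5 -0.2]
```

```bash
python3 -m creep '[[[0,0,0,0,0,20,0],[0,0,0,0,0,25,0],[0,0,0,0,0,25,0],[0,0,0,0,0,25,0],[0,0,0,0,0,20,0],[0,0,0,0,0,14,0],[0,0,0,0,0,6,0],[0,0,0,0,0,0,0],[0,0,0,0,0,0,0],[0,0,0,0,0,0,0],[0,0,0,0,0,0,0],[0,0,0,0,0,0,0]]]' >/dev/null; python3 - <<'E'
from station import *
import cv2,numpy as np
a=[read_camera(n)["frame"][y:y+160,x:x+240,::-1] for n,y,x in(("scene",100,120),("side",190,300))]
cv2.imwrite("pics/p3.png",cv2.resize(np.hstack(a),(800,267)))
E
python3 to.py '[636,-168,115]'
```

```text
t 15.03 tcp [ 636.2 -167.4  115.4] gap 0.0 tool delta [ 0.  -0.6  0.4] F [-0.4 -0.3 -1.2]
```

View pics/p3.png

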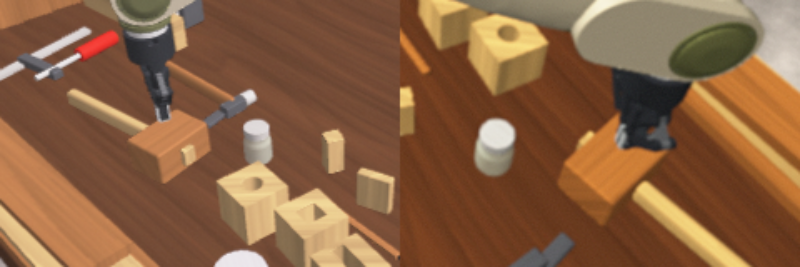

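The tips (left ≈(163,118), right ≈(633,140)) are above the mallet head. I'll hold, then rise well clear.

```bash
python3 -m creep '[[[0,0,0,0,0,0,0],[0,0,0,0,0,0,0],[0,0,0,0,0,0,0],[0,0,0,0,0,0,0],[0,0,0,0,0,0,0],[0,0,0,0,0,0,0],[0,0,0,0,0,0,0],[0,0,0,0,0,0,0],[0,0,0,0,0,0,0],[0,0,0,0,0,0,0],[0,0,0,0,0,0,0],[0,0,0,0,0,0,0]]]' >/dev/null
python3 -m creep '[[[0,0,0,0,0,0,0],[0,0,0,0,0,0,0],[0,0,0,0,0,0,0],[0,0,0,0,0,0,0],[0,0,0,0,0,0,0],[0,0,0,0,0,0,0],[0,0,0,0,0,-15,0],[0,0,0,0,0,-25,0],[0,0,0,0,0,-25,0],[0,0,0,0,0,-25,0],[0,0,0,0,0,-25,0],[0,0,0,0,0,-25,0]]]' >/dev/null
python3 -m creep '[[[0,0,0,0,0,-20,0],[0,0,0,0,0,-10,0],[0,0,0,0,0,0,0],[0,0,0,0,0,0,0],[0,0,0,0,0,0,0],[0,0,0,0,0,0,0]]]' >/dev/null; python3 to.py '[636,-168,285]'; python3 -c "
from station import *
s=state()
if s['tool_pos'][2]>270: print(job_done())"
```

```text
t 18.77 tcp [ 636.1 -167.4  284.9] gap -0.1 tool delta [-0.1 -0.6 -0.1] F [-0.  -0.3 -0.4]
the job is handed in; nothing more can be done
None
```

I pointed at the flat tenon, the slot mortise and the mallet head in that order, with the closed fingertips about 25 mm above each for over two seconds and no sign of contact, then raised them to about 26 cm and handed the job in at 18.8 s.

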